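# Nest the three steel pots

## Task

Nest the three steel pots for storage: put the medium pot into the large one and the small pot into the medium one, all upright and standing fully down on the floor of the pot round it. Keep the large pot about where it stands, and leave the whitish plastic portion cup alone.

Things in the scene. Friction and masses are not known exactly. Their poses are not given: they have to be found in the camera images.
- large_pot_mid (a point): Centre (half-way up, on the axis) of the large steel pot: plain straight-sided round open pot without handle, 100 mm outside diameter, 48 mm high, wall 3 mm (mouth 94 mm), thick base: its inner floor is 12 mm above its underside. 0.4 kg. z is the pot's axis, up; round, so its yaw is of no account. It stands on the table (z = 0).
- medium_pot_mid (a point): Centre (half-way up, on the axis) of the medium steel pot: same make, 60 mm outside diameter, 52 mm high, wall 3 mm (mouth 54 mm), inner floor 12 mm above its underside. About 0.18 kg. z is its axis, up. Standing on the large pot's floor its rim is 64 mm above the table, 16 mm above the large pot's rim. Can be gripped across its outside just below the rim.
- small_pot_mid (a point): Centre (half-way up, on the axis) of the small steel pot: same make, 34 mm outside diameter, 56 mm high. About 0.09 kg. z is its axis, up. Standing on the floor of the nested medium pot its rim is 80 mm above the table, 16 mm above the medium pot's rim; fingers holding it from outside do not fit into the medium pot's mouth, so grip it across its outside within the top 15 mm or so.
- portion_cup_mid (a point): Centre (half-way up) of a whitish plastic portion cup that stands among the pots, conical, 62 mm across the rim, 34 mm high, light: a bystander that belongs to no pot set. Not to be moved.
Mind the look-alikes: they are no part of the job. What is shaped like the part that bears medium_pot_mid but yellow is not meant.

How it is judged:
At the end, for the whole second after the job is handed in: The medium pot stands inside the large pot and the small pot inside the medium pot, each on the floor of the one round it (within 5 mm in height), upright within about 8 degrees, at rest; the large pot is upright on the table within 60 mm of where it stood (horizontal distance between medium_pot_mid and large_pot_mid below 0.02 m and z of medium_pot_mid in the frame of large_pot_mid between 0.009 and 0.019 m and horizontal distance between small_pot_mid and medium_pot_mid below 0.013 m and z of small_pot_mid in the frame of medium_pot_mid between 0.009 and 0.019 m and angle between large_pot_mid's own z axis and vertical below 0.1 rad and angle between each of medium_pot_mid, small_pot_mid's own z axis and vertical below 0.15 rad and height (world z) of large_pot_mid below 0.034 m and distance of large_pot_mid from where it was at the start of the episode below 0.06 m and linear speed of each of medium_pot, small_pot below 0.02 m/s); the robot touches nothing.
It fails at once if the whitish plastic portion cup is moved more than 30 mm or lifted or tipped (distance of portion_cup_mid from where it was at the start of the episode above 0.03 m or angle between portion_cup_mid's own z axis and vertical above 0.5 rad).
It also fails if it takes over 48 s, if anything falls off the work surface, if the arm or the gripper's body presses on something with over 40 N, if the wrist force passes 120 N, or if a joint passes its speed limit or range.

## Robot

A 6-joint arm with a two-finger parallel gripper is mounted at the origin on a cart in front of the work surface, level with it; the furniture and walls round the work are solid. World frame = base frame: x ahead of the robot, y to its left, z up, the work surface at z = 0. Lengths are in m, angles in rad, forces in N, time in s.
With the tool pointing down it reaches from about 0.275 to 0.85 m from the base axis. Payload 19 kg.
Tool frame: the origin (TCP) lies at the very end of the fingers, on their centre line; the grasp point (between the pads) lies 19 mm behind it; z points along the fingers, y is the line along which they close (so a half turn about z gives the same grasp; the last joint's range is limited). The gripper opens to 85 mm and grips with 20 to 120 N. Pads are 22 mm wide; open, the fingers measure 114 mm over their backs; the gripper's body (76 mm by 85 mm) begins 54 mm behind the grasp point. The pads swing forward as they close: fully open they stand 13 mm farther back than shut.
Start: joints at [1.198, 0.15, 1.437, -0, 1.554, -0.134], TCP at [0.136, 0.559, 0.231] pointing down, gripper open.
Joint ranges: [-2.8, 2.8], [-0.68, 2.1], [0.12, 2.68], [-1.39, 4.53], [0.16, 2.79], [-2.81, 2.81]. Speed limits (rad/s): [1.89, 1.89, 2.22, 3.01, 3.01, 3.01].

## Interface

Orientations are given as a rotation vector (axis times angle).
In Python, from workcell import monitor, vision, finish_job gives the robot as it stands.
- The arm moves only by the tool play_rows, never from a script. Its argument "motion" is a list of rows, each an object of numbers: "wx", "wy", "wz": the turn, a rotation vector about the tool's x, y, z in degrees; "x", "y", "z": the shift along the tool's x, y, z in m; "gripper": the opening, from 0 (shut) to 1 (fully open). A call has 1 to 5 rows; each row is the pose to reach, as a shift and turn from the pose commanded when the call began, along the tool's axes at that moment; what a row does not reach only later rows make up. A row lasts 1/8 s, in which the tool goes at most 62.5 mm and 10.7 degrees, less where a joint would pass 70% of its speed; a pose out of reach is approached as far as the arm can. A call with a gripper value outside its range is refused whole. The fingers move at their own pace and stop on an object; the grip force is fixed at half the most. Time passes only in rows, so rows that repeat a pose let the fingers close. It gives the time, the measured TCP pose, the force, the opening and the grip force at its end, in the units of the state.
- monitor.get_obs(): the state, without advancing time (a new reading comes with each control period).
- vision.capture(name): name is "scene" or "top"; returns a dict with "pixels" (400x640x3 uint8, red, green, blue), "K" (3x3 intrinsics, pixels), "extrinsics" (4x4, takes a point from camera to world coordinates). Camera axes: x right, y up, looking along -z (the intrinsics and any distortion apply to the point x, -y, -z); pixel columns grow to the right and rows downward; lengths in m; the calibration is good to about 2 mm. A picture is of the moment at which its call begins. There is no depth.
- finish_job(): hands the job in; it is judged then, once.
Trained networks look in a picture, given as the dict that the camera call returned (one of the last four; its "shot" number tells which), for a name from the list of things; names that differ only in an ending like _2 or _b are one class to them, and where a whole thing is asked for, a point or a joint stands for the part that bears it (a point fixed in the world has none). Each returns a list of dicts, best first, with "p" (0 to 1); they miss things now and then, are a little off and sometimes report something else, mostly with a low value. They report only what shows in the picture. A call takes as long as a camera call. They do not tell look-alikes from the thing itself.
- vision.recognise(thing, picture): "rect" ([left, top, right, bottom] in pixels, round what is visible of it).
- vision.tip_of(thing, picture): "centre" ([row, column] in pixels: a listed point, or the origin of a listed thing).
The state is a dict: "clock": time; "joints": joint angles; "qd": joint speeds; "effort": joint torques, N m; "position": TCP position; "tool_rot": TCP orientation; "wrist_force": force on the tool from outside, world axes, zero at the start; "wrist_torque": the same for the moment, N m; "grip_width": opening from 0.0 (shut) to 1.0 (fully open); "grip_force": force on a finger pad.
Only numpy, scipy, OpenCV 4.12 (cv2) and the standard library are available. Lean on these libraries where they do the work, as an engineer would, in place of code of your own. Each camera call takes 0.05 s, during which the arm holds its last target. There are 200 camera calls.

## Working session

There is one attempt and no reset: what is moved stays moved. The work goes in short steps, Python scripts to look and compute and a tool call to move; the robot and the scene stay as the last step left them, time stands still between calls to the robot, and variables do not carry over. Pictures are saved under pics/ and viewed, at most 10 in all, crops included, and the job is handed in when it is done.

Besides the shell and the picture viewer there is one more tool, called after "Emit:" in YAML: its name, and indented under it one key for each argument. play_rows: Moves the arm, as the interface text tells. Its arguments: {"type":"object","properties":{"motion":{"type":"array","items":{"type":"object","properties":{"wx":{"type":"number"},"wy":{"type":"number"},"wz":{"type":"number"},"x":{"type":"number"},"y":{"type":"number"},"z":{"type":"number"},"gripper":{"type":"number"}}}}},"required":["motion"]}

```bash
mkdir -p pics
cat > h.py <<'E'
import numpy as np, cv2
from workcell import monitor, vision, finish_job
def ray(im,row,col):
    K=np.array(im["K"]);E=np.array(im["extrinsics"])
    v=np.linalg.inv(K)@[col,row,1]; d=E[:3,:3]@[v[0],-v[1],-v[2]]
    return E[:3,3],d
def at(im,row,col,z):
    o,d=ray(im,row,col); return o+d*(z-o[2])/d[2]
def save(im,n,crop=None,s=1):
    p=im["pixels"][:,:,::-1]
    if crop: l,t,r,b=crop; p=p[t:b,l:r]
    cv2.imwrite("pics/"+n+".png",cv2.resize(p,None,fx=s,fy=s,interpolation=cv2.INTER_CUBIC))
E
python3 - <<'E'
from h import *
Z=dict(large_pot_mid=.024,medium_pot_mid=.026,small_pot_mid=.028,portion_cup_mid=.017)
np.set_printoptions(precision=3,suppress=True)
for c in("top","scene"):
    im=vision.capture(c); save(im,c+"0"); print(c,im.keys(),np.array(im["extrinsics"])[:3,3])
    for n,z in Z.items():
        for q in vision.tip_of(n,im): print(n,np.array(q["centre"]),round(q["p"],2),at(im,*q["centre"],z))
        for q in vision.recognise(n,im): print("   rect",np.array(q["rect"]),round(q["p"],2))
o=monitor.get_obs();print(o)
E
```

```text
top dict_keys(['pixels', 'K', 'extrinsics', 'shot']) [0.343 0.17  1.069]
large_pot_mid [187.9 233.1] 0.94 [0.582 0.387 0.024]
   rect [211.2 163.6 260.7 215.6] 0.57
medium_pot_mid [141.6 287.7] 0.91 [0.697 0.281 0.026]
medium_pot_mid [261.7 421.1] 0.83 [ 0.463 -0.024  0.026]
medium_pot_mid [219.6 355.3] 0.65 [0.538 0.119 0.026]
   rect [275.8 125.6 301.2 159.9] 0.76
   rect [342.2 205.6 371.3 244.2] 0.71
   rect [406.2 244.2 435.3 271.9] 0.65
small_pot_mid [185.9 366. ] 0.51 [0.614 0.102 0.028]
   rect [358.6 170.2 376.8 191.8] 0.84
portion_cup_mid [255.6 287. ] 0.56 [0.449 0.255 0.017]
   rect [274.8 240.2 303.1 272.9] 0.84
scene dict_keys(['pixels', 'K', 'extrinsics', 'shot']) [ 0.056 -0.294  0.592]
large_pot_mid [177.7 260.3] 0.81 [0.585 0.387 0.024]
   rect [233.5 158.6 282.9 202.9] 0.77
medium_pot_mid [177.8 331.8] 0.97 [0.687 0.267 0.026]
medium_pot_mid [303.7 376.1] 0.91 [ 0.469 -0.021  0.026]
medium_pot_mid [243.2 333.3] 0.62 [0.53  0.123 0.026]
   rect [355.5 275.7 398.1 329.1] 0.81
   rect [317.5 160.6 350.5 193.5] 0.8
   rect [317.4 219.7 355.6 262.1] 0.75
small_pot_mid [222.1 376. ] 0.74 [0.628 0.101 0.028]
   rect [367.  207.3 386.8 238.2] 0.94
portion_cup_mid [235.9 251.9] 0.61 [0.449 0.258 0.017]
portion_cup_mid [302.9 377.4] 0.44 [ 0.478 -0.017  0.017]
   rect [236.3 219.9 269.2 254. ] 0.93
{'clock': 0.9, 'joints': array([ 1.198,  0.15 ,  1.437, -0.   ,  1.554, -0.134]), 'qd': array([-0.   ,  0.001, -0.   , -0.001,  0.   , -0.   ]), 'effort': array([  0.005, -71.277, -57.105,   0.   ,   0.002,   0.   ]), 'position': array([0.136, 0.559, 0.231]), 'tool_rot': array([-0.374, -3.119,  0.   ]), 'wrist_force': array([ 0.451, -0.74 ,  0.911]), 'wrist_torque': array([-0.013, -0.01 , -0.05 ]), 'grip_force': 0.0, 'grip_width': 1.0031043077463884}
```

Run:
```python
import cv2
p=cv2.imread("pics/scene0.png")[130:340,200:440]; cv2.imwrite("pics/scene0c.png",cv2.resize(p,None,fx=2.7,fy=2.7,interpolation=cv2.INTER_CUBIC))
p=cv2.imread("pics/top0.png")[100:290,190:450]; cv2.imwrite("pics/top0c.png",cv2.resize(p,None,fx=3,fy=3,interpolation=cv2.INTER_CUBIC))
```

```text
(no output)
```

View pics/scene0c.png

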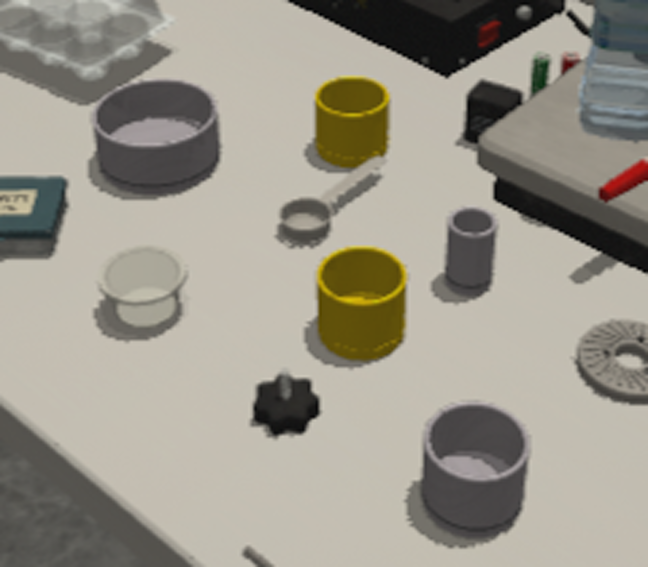

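View pics/top0c.png

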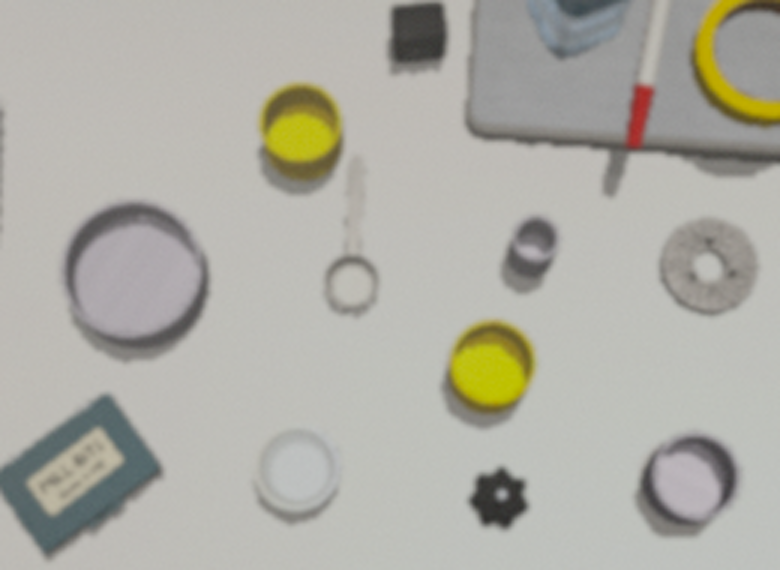

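The scene shows grey steel and yellow pots. Medium candidates are the yellow pots at top (290,143) and (354,222), and the steel pot at top (420,260). The steel one is meant, since yellow is excluded. The large pot is at top (235,190), the small one at (368,181) and the cup at (289,257). Next I refine using the rims.

```bash
cat >> h.py <<'E'
def proj(im,P):
    K=np.array(im["K"]);E=np.array(im["extrinsics"]); c=(np.array(P)-E[:3,3])@E[:3,:3]
    q=np.c_[c[:,0],-c[:,1],-c[:,2]]@K.T; return q[:,:2]/q[:,2:]
def circ(x,y,r,z):
    t=np.linspace(0,2*np.pi,90); return np.c_[x+r*np.cos(t),y+r*np.sin(t),z+0*t]
E
python3 - <<'E'
from h import *
from scipy.spatial.transform import Rotation as R
np.set_printoptions(precision=4,suppress=True)
print(R.from_rotvec(monitor.get_obs()["tool_rot"]).as_matrix())
D=dict(large=(.05,.048,(235.4,191),(157,118)),medium=(.03,.052,(420.3,259.6),(476,446)),small=(.017,.056,(368.3,180),(471,226)))
T=vision.capture("top");S=vision.capture("scene");out=[]
cv={}
for n,(r,h,t,s) in D.items():
    a=at(T,t[1],t[0],h); b=at(S,s[1]/2.7+130,s[0]/2.7+200,h); print(n,a,b); D[n]=(r,h,(a+b)/2)
for im,crop in((T,(190,100,450,290)),(S,(200,130,440,340))):
    s=3 if im is T else 2.7
    l,t,rr,bb=crop; p=cv2.resize(im["pixels"][t:bb,l:rr,::-1].copy(),None,fx=s,fy=s)
    for r,h,c in D.values():
        for z in(0,h): cv2.polylines(p,[np.int32((proj(im,circ(c[0],c[1],r,z))-[l,t])*s)],True,(0,0,255) if z else (0,160,0),1)
    cv2.imwrite("pics/ov%d.png"%(im is T),p); out.append(p)
E
```

```text
[[-0.9716  0.2365 -0.    ]
 [ 0.2365  0.9716 -0.0001]
 [-0.     -0.0001 -1.    ]]
large [0.5702 0.3761 0.048 ] [0.5698 0.3737 0.048 ]
medium [ 0.4646 -0.0178  0.052 ] [ 0.4633 -0.0234  0.052 ]
small [0.6195 0.1004 0.056 ] [0.6171 0.0982 0.056 ]
```

View pics/ov0.png

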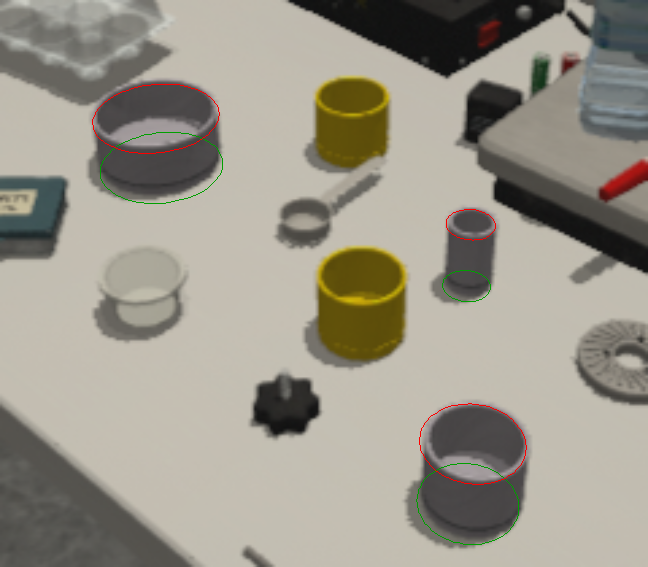

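View pics/ov1.png

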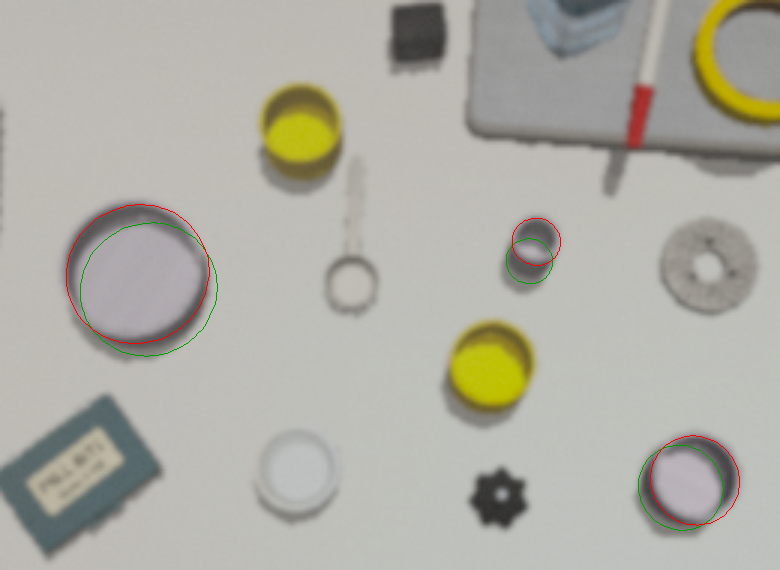

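The rim circles fit, but the base circles come out lower than the pots appear. I'll fit whole silhouettes, segmented by the bluish-grey tint, to settle x, y and z.

```bash
cat > fit.py <<'E'
from h import *
from scipy.optimize import minimize
np.set_printoptions(precision=4,suppress=True)
P=dict(large=(.05,.048,.575,.38),medium=(.03,.052,.464,-.021),small=(.017,.056,.618,.1))
def mask(im,c,r):
    p=im["pixels"].astype(int); m=((p[...,2]-p[...,0])>3)
    q=proj(im,np.r_[circ(c[0],c[1],r+.012,0),circ(c[0],c[1],r+.012,.055)])
    g=np.zeros(m.shape,np.uint8); cv2.fillConvexPoly(g,cv2.convexHull(np.int32(q)),1)
    return (m&(g>0)).astype(np.uint8)
def sil(im,x,y,r,z0,h):
    g=np.zeros((400,640),np.uint8);q=proj(im,np.r_[circ(x,y,r,z0),circ(x,y,r,z0+h)]).astype(np.float32)
    cv2.fillConvexPoly(g,np.int32(np.round(cv2.convexHull(q)[:,0]*16-8*0)),255,cv2.LINE_AA,4); return g/255.
if __name__=="__main__":
    T=vision.capture("top");S=vision.capture("scene")
    for n,(r,h,x,y) in P.items():
        ms=[]
        for im in(T,S):
            m=mask(im,(x,y),r); cs,_=cv2.findContours(m,0,2); k=max(cs,key=cv2.contourArea)
            g=np.zeros_like(m); cv2.fillConvexPoly(g,cv2.convexHull(k),1); ms.append(g.astype(float)); print(n,cv2.boundingRect(k),g.sum(),end=" ")
        for ims in ((0,),(1,),(0,1)):
            f=lambda v:sum(abs(sil((T,S)[i],v[0],v[1],r,0,h)-ms[i]).sum() for i in ims)
            g=lambda v:sum(abs(sil((T,S)[i],v[0],v[1],r,v[2],v[3])-ms[i]).sum() for i in ims)
            s=np.array([[0,0],[.02,0],[0,.02]])
            a=minimize(f,[x,y],method="Nelder-Mead",options=dict(initial_simplex=s+[x-.007,y-.007],xatol=1e-4))
            print(ims,a.x,a.fun,end=" | ")
        b=minimize(g,[*a.x,0,h],method="Nelder-Mead",options=dict(initial_simplex=np.vstack([np.zeros(4),.01*np.eye(4)])+[*a.x,-.003,h-.003],xatol=1e-4))
        print("free",b.x,b.fun)
E
python3 fit.py
```

```text
Traceback (most recent call last):
  File "fit.py", line 18, in <module>
    m=mask(im,(x,y),r); cs,_=cv2.findContours(m,0,2); k=max(cs,key=cv2.contourArea)
                                                        ~~~^^^^^^^^^^^^^^^^^^^^^^^^
ValueError: max() iterable argument is empty
```

Run:
```python
from h import *
S=vision.capture("scene");T=vision.capture("top")
print([S["pixels"][r,c].tolist() for r,c in((305,380),(318,380),(323,378),(330,372),(318,356),(300,340),(185,258),(200,250))])
for r in range(318,334,2): print(r,S["pixels"][r,365:385:6].tolist())
for c in range(256,274,2): print(c,T["pixels"][190,c].tolist())
```

```text
[[163, 155, 157], [72, 69, 70], [73, 70, 71], [113, 110, 103], [107, 105, 99], [195, 190, 179], [72, 69, 70], [72, 69, 69]]
318 [[73, 70, 71], [74, 70, 72], [74, 71, 71], [73, 70, 71]]
320 [[75, 72, 72], [75, 72, 72], [73, 70, 71], [72, 69, 69]]
322 [[67, 64, 65], [74, 71, 72], [73, 70, 71], [72, 69, 69]]
324 [[70, 67, 68], [73, 70, 71], [74, 71, 72], [59, 57, 58]]
326 [[85, 83, 80], [70, 67, 67], [52, 51, 52], [69, 66, 67]]
328 [[115, 113, 105], [80, 76, 76], [73, 70, 71], [93, 91, 86]]
330 [[116, 113, 105], [115, 112, 105], [112, 109, 102], [188, 183, 171]]
332 [[157, 153, 143], [116, 113, 105], [188, 183, 171], [194, 189, 176]]
256 [155, 151, 155]
258 [116, 113, 112]
260 [179, 177, 173]
262 [191, 189, 185]
264 [189, 188, 182]
266 [192, 189, 185]
268 [191, 190, 184]
270 [191, 188, 184]
272 [190, 188, 183]
```

```bash
sed -i 's/m=((p\[...,2\]-p\[...,0\])>3)/m=((p[...,2]-p[...,1])>=-1)/' fit.py; python3 fit.py
```

```text
large (210, 166, 49, 52) 1951 large (235, 159, 46, 43) 1695 (0,) [0.5745 0.3817] 111.95686274509805 | (1,) [0.5778 0.3873] 142.87058823529412 | (0, 1) [0.5752 0.3831] 280.12549019607843 | free [0.5741 0.3821 0.0062 0.0406] 176.0705882352941
medium (405, 244, 33, 31) 818 medium (356, 279, 40, 50) 1687 (0,) [ 0.4676 -0.0216] 68.7843137254902 | (1,) [ 0.47   -0.0181] 157.12941176470588 | (0, 1) [ 0.4672 -0.0207] 246.0705882352941 | free [ 0.4671 -0.0205  0.006   0.0443] 143.98039215686276
small (360, 172, 17, 20) 273 small (365, 207, 19, 32) 532 (0,) [0.6237 0.0997] 68.54509803921569 | (1,) [0.6239 0.1029] 92.5450980392157 | (0, 1) [0.6207 0.1004] 168.30980392156863 | free [0.6212 0.101  0.007  0.0474] 103.98039215686275
```

Emit:
play_rows:
  motion:
    - {"x": -0.06, "y": -0.04}
    - {"x": -0.1, "y": -0.09}
    - {"x": -0.14, "y": -0.14}
    - {"x": -0.18, "y": -0.19}
    - {"x": -0.22, "y": -0.23}

```text
invalid input
```

Emit:
play_rows:
  motion:
    - {"x": -0.04, "y": -0.04}
    - {"x": -0.09, "y": -0.09}
    - {"x": -0.13, "y": -0.14}
    - {"x": -0.17, "y": -0.18}
    - {"x": -0.2, "y": -0.22}

```text
invalid input
```

Emit:
play_rows:
  motion:
    - {"x": -0.04, "y": -0.04, "z": 0, "wx": 0, "wy": 0, "wz": 0, "gripper": 1}
    - {"x": -0.09, "y": -0.09, "z": 0, "wx": 0, "wy": 0, "wz": 0, "gripper": 1}
    - {"x": -0.13, "y": -0.14, "z": 0, "wx": 0, "wy": 0, "wz": 0, "gripper": 1}
    - {"x": -0.17, "y": -0.18, "z": 0, "wx": 0, "wy": 0, "wz": 0, "gripper": 1}
    - {"x": -0.21, "y": -0.22, "z": 0, "wx": 0, "wy": 0, "wz": 0, "gripper": 1}

```text
clock: 1.92
position: [0.2885, 0.2935, 0.2315]
tool_rot: [0.373, 3.119, 0.001]
wrist_force: [1.5, 1.1, -0.1]
grip_width: 0.999
grip_force: 0.0
```

Emit:
play_rows:
  motion:
    - {"x": -0.04, "y": -0.042, "z": 0, "wx": 0, "wy": 0, "wz": 0, "gripper": 1}
    - {"x": -0.085, "y": -0.09, "z": 0, "wx": 0, "wy": 0, "wz": 0, "gripper": 1}
    - {"x": -0.13, "y": -0.138, "z": 0, "wx": 0, "wy": 0, "wz": 0, "gripper": 1}
    - {"x": -0.17, "y": -0.18, "z": 0.02, "wx": 0, "wy": 0, "wz": 0, "gripper": 1}
    - {"x": -0.21, "y": -0.22, "z": 0.04, "wx": 0, "wy": 0, "wz": 0, "gripper": 1}

```text
clock: 2.55
position: [0.4396, 0.0318, 0.1922]
tool_rot: [0.375, 3.118, 0.0]
wrist_force: [1.4, 0.6, -0.5]
grip_width: 1.004
grip_force: 0.0
```

Emit:
play_rows:
  motion:
    - {"x": -0.0385, "y": -0.045, "z": 0.03, "wx": 0, "wy": 0, "wz": 0, "gripper": 1}
    - {"x": -0.0385, "y": -0.045, "z": 0.07, "wx": 0, "wy": 0, "wz": 0, "gripper": 1}
    - {"x": -0.0385, "y": -0.045, "z": 0.1, "wx": 0, "wy": 0, "wz": 0, "gripper": 1}
    - {"x": -0.0385, "y": -0.045, "z": 0.1, "wx": 0, "wy": 0, "wz": 0, "gripper": 1}
    - {"x": -0.0385, "y": -0.045, "z": 0.1, "wx": 0, "wy": 0, "wz": 0, "gripper": 1}

```text
clock: 3.18
position: [0.4661, -0.0189, 0.0936]
tool_rot: [0.374, 3.118, -0.0]
wrist_force: [0.3, -0.8, 0.5]
grip_width: 1.001
grip_force: 0.0
```

Run:
```python
from h import *
S=vision.capture("scene"); save(S,"a1",(310,190,460,340),4); print(monitor.get_obs()["position"])
```

```text
[ 0.46625587 -0.01894613  0.09376334]
```

View pics/a1.png

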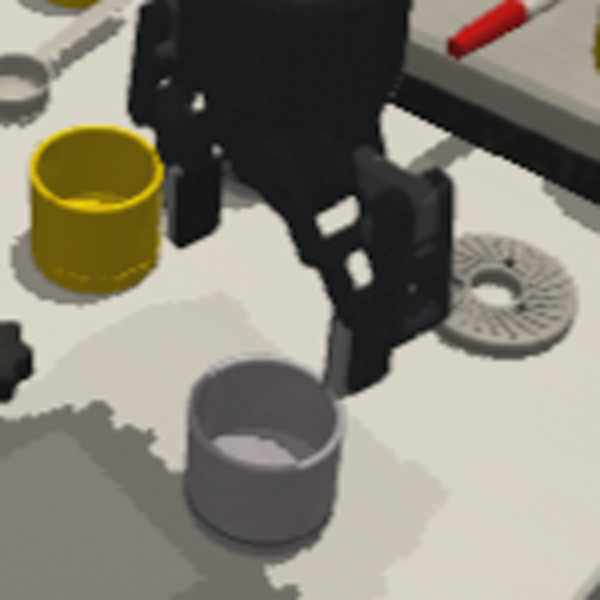

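The picture shows the open fingers, tips at crop (197,240) and (362,390), above and behind the pot with its rim at crop (265,415). I check the tip midpoint against the TCP.

Run:
```python
from h import *
S=vision.capture("scene")
for z in(.094,.107): print(z,at(S,190+315/4,310+279/4,z))
print((proj(S,[[.4663,-.0189,.094],[.4663,-.0189,.107],[.467,-.0205,.052]])-[310,190])*4)
```

```text
0.094 [ 0.47664464 -0.01666547  0.094     ]
0.107 [ 0.46566832 -0.02390327  0.107     ]
[[266.97302656 332.69511239]
 [269.05467579 307.53541814]
 [265.00098846 411.36349   ]]
```

Emit:
play_rows:
  motion:
    - {"x": -0.001, "y": -0.001, "z": 0.03, "wx": 0, "wy": 0, "wz": 0, "gripper": 1}
    - {"x": -0.001, "y": -0.001, "z": 0.05, "wx": 0, "wy": 0, "wz": 0, "gripper": 1}
    - {"x": -0.001, "y": -0.001, "z": 0.061, "wx": 0, "wy": 0, "wz": 0, "gripper": 1}
    - {"x": -0.001, "y": -0.001, "z": 0.061, "wx": 0, "wy": 0, "wz": 0, "gripper": 1}
    - {"x": -0.001, "y": -0.001, "z": 0.061, "wx": 0, "wy": 0, "wz": 0, "gripper": 0.6}

```text
clock: 3.9
position: [0.4668, -0.0202, 0.0321]
tool_rot: [0.374, 3.118, -0.0]
wrist_force: [0.0, 0.4, 0.2]
grip_width: 0.815
grip_force: 0.0
```

Emit:
play_rows:
  motion:
    - {"x": 0, "y": 0, "z": 0, "wx": 0, "wy": 0, "wz": 0, "gripper": 0.5}
    - {"x": 0, "y": 0, "z": 0, "wx": 0, "wy": 0, "wz": 0, "gripper": 0.5}
    - {"x": 0, "y": 0, "z": 0, "wx": 0, "wy": 0, "wz": 0, "gripper": 0.5}
    - {"x": 0, "y": 0, "z": 0, "wx": 0, "wy": 0, "wz": 0, "gripper": 0.5}
    - {"x": 0, "y": 0, "z": 0, "wx": 0, "wy": 0, "wz": 0, "gripper": 0.5}

```text
clock: 4.53
position: [0.4669, -0.0202, 0.0328]
tool_rot: [0.374, 3.117, -0.0]
wrist_force: [-6.7, 1.8, 17.4]
grip_width: 0.685
grip_force: 60.8
```

Emit:
play_rows:
  motion:
    - {"x": 0, "y": 0, "z": -0.02, "wx": 0, "wy": 0, "wz": 0, "gripper": 0.5}
    - {"x": 0, "y": 0, "z": -0.05, "wx": 0, "wy": 0, "wz": 0, "gripper": 0.5}
    - {"x": 0, "y": 0, "z": -0.08, "wx": 0, "wy": 0, "wz": 0, "gripper": 0.5}
    - {"x": 0, "y": 0, "z": -0.11, "wx": 0, "wy": 0, "wz": 0, "gripper": 0.5}
    - {"x": 0, "y": 0, "z": -0.11, "wx": 0, "wy": 0, "wz": 0, "gripper": 0.5}

```text
clock: 5.15
position: [0.4672, -0.0203, 0.1435]
tool_rot: [0.374, 3.115, -0.001]
wrist_force: [0.1, -0.1, -2.6]
grip_width: 0.683
grip_force: 65.1
```

Emit:
play_rows:
  motion:
    - {"x": 0, "y": 0.03, "z": 0, "wx": 0, "wy": 0, "wz": 0, "gripper": 0.5}
    - {"x": -0.002, "y": 0.075, "z": 0, "wx": 0, "wy": 0, "wz": 0, "gripper": 0.5}
    - {"x": -0.003, "y": 0.12, "z": 0, "wx": 0, "wy": 0, "wz": 0, "gripper": 0.5}
    - {"x": -0.004, "y": 0.165, "z": 0, "wx": 0, "wy": 0, "wz": 0, "gripper": 0.5}
    - {"x": -0.005, "y": 0.21, "z": 0, "wx": 0, "wy": 0, "wz": 0, "gripper": 0.5}

```text
clock: 5.78
position: [0.5206, 0.1841, 0.14]
tool_rot: [-0.374, -3.118, 0.001]
wrist_force: [1.5, -0.1, -1.8]
grip_width: 0.683
grip_force: 65.2
```

Emit:
play_rows:
  motion:
    - {"x": 0, "y": 0.045, "z": 0, "wx": 0, "wy": 0, "wz": 0, "gripper": 0.5}
    - {"x": -0.002, "y": 0.09, "z": 0, "wx": 0, "wy": 0, "wz": 0, "gripper": 0.5}
    - {"x": -0.003, "y": 0.135, "z": 0, "wx": 0, "wy": 0, "wz": 0, "gripper": 0.5}
    - {"x": -0.004, "y": 0.18, "z": 0, "wx": 0, "wy": 0, "wz": 0, "gripper": 0.5}
    - {"x": -0.005, "y": 0.206, "z": 0, "wx": 0, "wy": 0, "wz": 0, "gripper": 0.5}

```text
clock: 6.4
position: [0.574, 0.3835, 0.1393]
tool_rot: [-0.372, -3.118, 0.001]
wrist_force: [-0.6, -1.5, -2.1]
grip_width: 0.676
grip_force: 65.2
```

Emit:
play_rows:
  motion:
    - {"x": 0, "y": 0, "z": 0, "wx": 0, "wy": 0, "wz": 0, "gripper": 0.5}
    - {"x": 0, "y": 0, "z": 0.02, "wx": 0, "wy": 0, "wz": 0, "gripper": 0.5}
    - {"x": 0, "y": 0, "z": 0.03, "wx": 0, "wy": 0, "wz": 0, "gripper": 0.5}
    - {"x": 0, "y": 0, "z": 0.03, "wx": 0, "wy": 0, "wz": 0, "gripper": 0.5}
    - {"x": 0, "y": 0, "z": 0.03, "wx": 0, "wy": 0, "wz": 0, "gripper": 0.5}

```text
clock: 7.02
position: [0.5746, 0.3814, 0.1115]
tool_rot: [0.375, 3.119, 0.0]
wrist_force: [0.3, -0.8, -2.1]
grip_width: 0.68
grip_force: 65.3
```

Run:
```python
from h import *
S=vision.capture("scene"); a=S["pixels"][90:230,190:330,::-1]
T=vision.capture("top"); b=T["pixels"][120:260,160:300,::-1]
cv2.imwrite("pics/b1.png",cv2.resize(np.hstack([a,b]),None,fx=2.8,fy=2.8)); print(monitor.get_obs()["position"])
```

```text
[0.57463429 0.38162063 0.11180103]
```

View pics/b1.png

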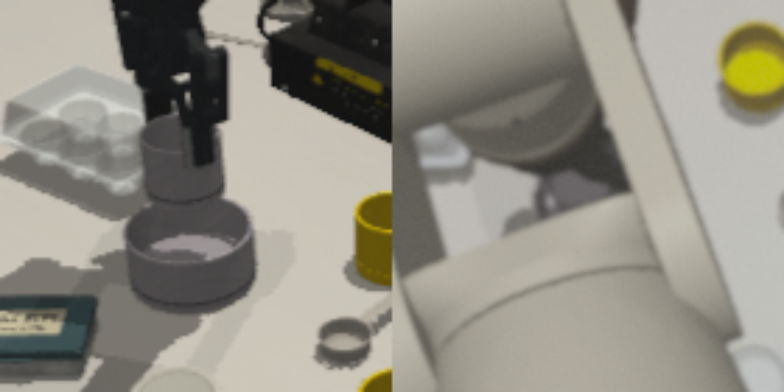

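The medium pot is held upright, centred over the large pot, whose rim is at crop (190,230). I lower it and release about 3 mm above the floor.

Emit:
play_rows:
  motion:
    - {"x": 0, "y": 0, "z": 0.02, "wx": 0, "wy": 0, "wz": 0, "gripper": 0.5}
    - {"x": 0, "y": 0, "z": 0.04, "wx": 0, "wy": 0, "wz": 0, "gripper": 0.5}
    - {"x": 0, "y": 0, "z": 0.055, "wx": 0, "wy": 0, "wz": 0, "gripper": 0.5}
    - {"x": 0, "y": 0, "z": 0.064, "wx": 0, "wy": 0, "wz": 0, "gripper": 0.5}
    - {"x": 0, "y": 0, "z": 0.064, "wx": 0, "wy": 0, "wz": 0, "gripper": 0.5}

```text
clock: 7.75
position: [0.5743, 0.3816, 0.0465]
tool_rot: [-0.374, -3.119, 0.001]
wrist_force: [-0.0, 0.1, -1.6]
grip_width: 0.681
grip_force: 65.3
```

Emit:
play_rows:
  motion:
    - {"x": 0, "y": 0, "z": 0, "wx": 0, "wy": 0, "wz": 0, "gripper": 0.5}
    - {"x": 0, "y": 0, "z": 0, "wx": 0, "wy": 0, "wz": 0, "gripper": 0.8}
    - {"x": 0, "y": 0, "z": 0, "wx": 0, "wy": 0, "wz": 0, "gripper": 0.9}
    - {"x": 0, "y": 0, "z": 0, "wx": 0, "wy": 0, "wz": 0, "gripper": 0.9}
    - {"x": 0, "y": 0, "z": 0, "wx": 0, "wy": 0, "wz": 0, "gripper": 0.9}

```text
clock: 8.38
position: [0.5744, 0.3817, 0.0472]
tool_rot: [0.374, 3.119, 0.0]
wrist_force: [-0.4, -0.3, -0.8]
grip_width: 0.896
grip_force: 0.0
```

Emit:
play_rows:
  motion:
    - {"x": 0, "y": 0, "z": -0.03, "wx": 0, "wy": 0, "wz": 0, "gripper": 0.9}
    - {"x": 0, "y": 0, "z": -0.07, "wx": 0, "wy": 0, "wz": 0, "gripper": 0.9}
    - {"x": 0, "y": 0, "z": -0.1, "wx": 0, "wy": 0, "wz": 0, "gripper": 0.9}
    - {"x": 0, "y": -0.04, "z": -0.11, "wx": 0, "wy": 0, "wz": 0, "gripper": 0.9}
    - {"x": 0, "y": -0.08, "z": -0.11, "wx": 0, "wy": 0, "wz": 0, "gripper": 0.9}

```text
clock: 9.0
position: [0.5554, 0.3034, 0.1581]
tool_rot: [0.373, 3.118, 0.001]
wrist_force: [0.5, -0.2, 0.1]
grip_width: 0.901
grip_force: 0.0
```

Emit:
play_rows:
  motion:
    - {"x": -0.025, "y": -0.04, "z": 0, "wx": 0, "wy": 0, "wz": 0, "gripper": 0.9}
    - {"x": -0.05, "y": -0.08, "z": 0, "wx": 0, "wy": 0, "wz": 0, "gripper": 0.9}
    - {"x": -0.075, "y": -0.12, "z": 0, "wx": 0, "wy": 0, "wz": 0, "gripper": 0.8}
    - {"x": -0.1, "y": -0.16, "z": 0, "wx": 0, "wy": 0, "wz": 0, "gripper": 0.8}
    - {"x": -0.112, "y": -0.182, "z": 0, "wx": 0, "wy": 0, "wz": 0, "gripper": 0.8}

```text
clock: 9.62
position: [0.6217, 0.0984, 0.1572]
tool_rot: [0.377, 3.119, -0.001]
wrist_force: [-0.8, 1.4, -0.3]
grip_width: 0.8
grip_force: 0.0
```

Emit:
play_rows:
  motion:
    - {"x": 0, "y": 0, "z": 0.01, "wx": 0, "wy": 0, "wz": 0, "gripper": 0.8}
    - {"x": 0, "y": 0, "z": 0.03, "wx": 0, "wy": 0, "wz": 0, "gripper": 0.8}
    - {"x": 0, "y": 0, "z": 0.058, "wx": 0, "wy": 0, "wz": 0, "gripper": 0.8}
    - {"x": 0, "y": 0, "z": 0.058, "wx": 0, "wy": 0, "wz": 0, "gripper": 0.8}
    - {"x": 0, "y": 0, "z": 0.058, "wx": 0, "wy": 0, "wz": 0, "gripper": 0.8}

```text
clock: 10.25
position: [0.6214, 0.1012, 0.1001]
tool_rot: [0.373, 3.119, 0.0]
wrist_force: [-0.7, -0.2, 0.5]
grip_width: 0.8
grip_force: 0.0
```

Run:
```python
from h import *
S=vision.capture("scene"); a=S["pixels"][110:260,320:440,::-1]; b=S["pixels"][110:260,200:320,::-1]
T=vision.capture("top"); c=T["pixels"][110:260,180:300,::-1]
p=np.hstack([b,a,c]).copy()
cv2.imwrite("pics/c1.png",cv2.resize(p,None,fx=2.2,fy=2.2,interpolation=cv2.INTER_CUBIC)); print(monitor.get_obs()["position"])
```

```text
[0.62165853 0.1009529  0.10043939]
```

View pics/c1.png

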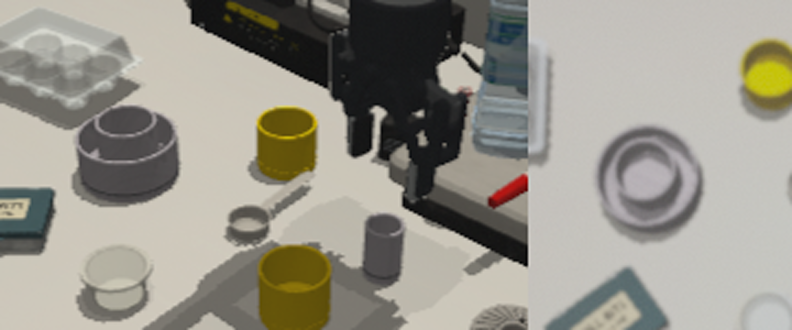

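The medium pot sits inside the large one (scene crop (127,150), top crop (650,180)), centred and level. The gripper is open above the small pot.

Emit:
play_rows:
  motion:
    - {"x": 0, "y": 0, "z": 0.02, "wx": 0, "wy": 0, "wz": 0, "gripper": 0.8}
    - {"x": 0, "y": 0, "z": 0.045, "wx": 0, "wy": 0, "wz": 0, "gripper": 0.8}
    - {"x": 0, "y": 0, "z": 0.06, "wx": 0, "wy": 0, "wz": 0, "gripper": 0.8}
    - {"x": 0, "y": 0, "z": 0.06, "wx": 0, "wy": 0, "wz": 0, "gripper": 0.6}
    - {"x": 0, "y": 0, "z": 0.06, "wx": 0, "wy": 0, "wz": 0, "gripper": 0.5}

```text
clock: 10.98
position: [0.6216, 0.1006, 0.0398]
tool_rot: [0.374, 3.118, 0.0]
wrist_force: [-0.4, -0.3, 0.4]
grip_width: 0.497
grip_force: 0.0
```

Emit:
play_rows:
  motion:
    - {"x": 0, "y": 0, "z": 0, "wx": 0, "wy": 0, "wz": 0, "gripper": 0.3}
    - {"x": 0, "y": 0, "z": 0, "wx": 0, "wy": 0, "wz": 0, "gripper": 0.2}
    - {"x": 0, "y": 0, "z": 0, "wx": 0, "wy": 0, "wz": 0, "gripper": 0.2}
    - {"x": 0, "y": 0, "z": 0, "wx": 0, "wy": 0, "wz": 0, "gripper": 0.2}
    - {"x": 0, "y": 0, "z": 0, "wx": 0, "wy": 0, "wz": 0, "gripper": 0.2}

```text
clock: 11.6
position: [0.6218, 0.1006, 0.0405]
tool_rot: [0.374, 3.117, 0.0]
wrist_force: [-0.7, -0.8, 6.1]
grip_width: 0.374
grip_force: 59.6
```

Emit:
play_rows:
  motion:
    - {"x": 0, "y": 0, "z": -0.03, "wx": 0, "wy": 0, "wz": 0, "gripper": 0.2}
    - {"x": 0, "y": 0, "z": -0.07, "wx": 0, "wy": 0, "wz": 0, "gripper": 0.2}
    - {"x": 0, "y": 0, "z": -0.11, "wx": 0, "wy": 0, "wz": 0, "gripper": 0.2}
    - {"x": 0, "y": 0, "z": -0.13, "wx": 0, "wy": 0, "wz": 0, "gripper": 0.2}
    - {"x": 0, "y": 0, "z": -0.13, "wx": 0, "wy": 0, "wz": 0, "gripper": 0.2}

```text
clock: 12.22
position: [0.6219, 0.1007, 0.1711]
tool_rot: [0.374, 3.116, 0.001]
wrist_force: [-0.4, -0.0, -1.9]
grip_width: 0.379
grip_force: 59.9
```

Run:
```python
from h import *
from fit import sil
from scipy.optimize import minimize
# nested medium: centre of the rim region, via the tinted mask of the large pot (top view)
T=vision.capture("top");S=vision.capture("scene")
print(monitor.get_obs()["position"])
for im in(T,S):
  for n,z in(("large_pot_mid",.024),("medium_pot_mid",.038)):
    for q in vision.tip_of(n,im): print(n,round(q["p"],2),at(im,*q["centre"],z).round(4),np.round(q["centre"],1))
print(proj(T,circ(.5745,.382,.03,.064)).mean(0),proj(T,circ(.5745,.382,.05,.048)).mean(0))
for im,crop in((T,(195,150,275,230)),(S,(215,130,295,210))):
    s=5;l,t,r,b=crop;p=cv2.resize(im["pixels"][t:b,l:r,::-1].copy(),None,fx=s,fy=s,interpolation=cv2.INTER_CUBIC)
    for rr,z in((.03,.064),(.05,.048)): cv2.polylines(p,[np.int32((proj(im,circ(.5745,.382,rr,z))+.5-[l,t])*s)],True,(0,0,255),1)
    o=p if im is T else np.hstack([o,p])
cv2.imwrite("pics/d1.png",o)
```

```text
[0.6209 0.1007 0.1684]
large_pot_mid 0.93 [0.5749 0.383  0.024 ] [191.2 234.4]
medium_pot_mid 0.85 [0.6908 0.2756 0.038 ] [142.8 289.7]
medium_pot_mid 0.62 [0.5754 0.3791 0.038 ] [189.6 235.1]
medium_pot_mid 0.89 [0.6737 0.262  0.038 ] [176.7 329.3]
medium_pot_mid 0.74 [0.5185 0.1074 0.038 ] [245.2 335.7]
[231.566  186.7881] [232.9216 188.6134]
```

View pics/d1.png

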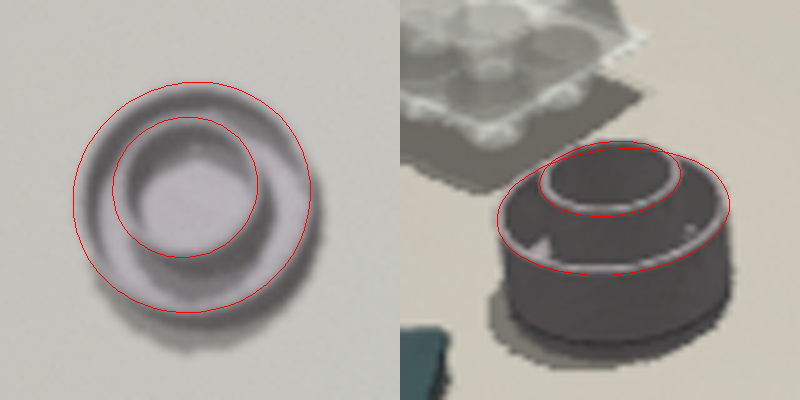

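Small pot held. The overlay puts the nested medium rim at (0.5745, 0.381), at the expected height of 64 mm.

Emit:
play_rows:
  motion:
    - {"x": 0.02, "y": 0.035, "z": 0, "wx": 0, "wy": 0, "wz": 0, "gripper": 0.2}
    - {"x": 0.035, "y": 0.08, "z": 0, "wx": 0, "wy": 0, "wz": 0, "gripper": 0.2}
    - {"x": 0.052, "y": 0.12, "z": 0, "wx": 0, "wy": 0, "wz": 0, "gripper": 0.2}
    - {"x": 0.07, "y": 0.16, "z": 0, "wx": 0, "wy": 0, "wz": 0, "gripper": 0.2}
    - {"x": 0.087, "y": 0.2, "z": 0, "wx": 0, "wy": 0, "wz": 0, "gripper": 0.2}

```text
clock: 13.15
position: [0.5834, 0.3169, 0.1685]
tool_rot: [-0.374, -3.118, 0.001]
wrist_force: [0.8, 0.4, -1.0]
grip_width: 0.376
grip_force: 59.9
```

Emit:
play_rows:
  motion:
    - {"x": 0.015, "y": 0.035, "z": 0, "wx": 0, "wy": 0, "wz": 0, "gripper": 0.2}
    - {"x": 0.026, "y": 0.061, "z": 0, "wx": 0, "wy": 0, "wz": 0, "gripper": 0.2}
    - {"x": 0.026, "y": 0.061, "z": 0, "wx": 0, "wy": 0, "wz": 0, "gripper": 0.2}
    - {"x": 0.026, "y": 0.061, "z": 0.02, "wx": 0, "wy": 0, "wz": 0, "gripper": 0.2}
    - {"x": 0.026, "y": 0.061, "z": 0.03, "wx": 0, "wy": 0, "wz": 0, "gripper": 0.2}

```text
clock: 13.78
position: [0.5728, 0.3797, 0.1367]
tool_rot: [-0.376, -3.117, 0.002]
wrist_force: [0.6, 0.5, -1.5]
grip_width: 0.374
grip_force: 59.9
```

Emit:
play_rows:
  motion:
    - {"x": 0, "y": 0, "z": 0, "wx": 0, "wy": 0, "wz": 0, "gripper": 0.2}
    - {"x": 0, "y": 0, "z": 0, "wx": 0, "wy": 0, "wz": 0, "gripper": 0.2}

```text
clock: 14.02
position: [0.5734, 0.3806, 0.1395]
tool_rot: [0.375, 3.119, 0.0]
wrist_force: [0.5, -0.3, -0.4]
grip_width: 0.377
grip_force: 59.9
```

Run:
```python
from h import *
S=vision.capture("scene"); save(S,"e1",(210,80,310,220),4); print(monitor.get_obs()["position"])
```

```text
[0.57349091 0.3807684  0.13967512]
```

View pics/e1.png

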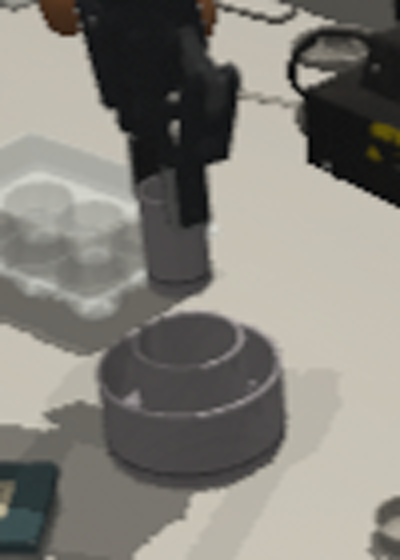

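The small pot hangs upright above the medium mouth (crop (190,340)). I lower it.

Emit:
play_rows:
  motion:
    - {"x": -0.001, "y": 0, "z": 0.02, "wx": 0, "wy": 0, "wz": 0, "gripper": 0.2}
    - {"x": -0.001, "y": 0, "z": 0.04, "wx": 0, "wy": 0, "wz": 0, "gripper": 0.2}
    - {"x": -0.001, "y": 0, "z": 0.06, "wx": 0, "wy": 0, "wz": 0, "gripper": 0.2}
    - {"x": -0.001, "y": 0, "z": 0.071, "wx": 0, "wy": 0, "wz": 0, "gripper": 0.2}
    - {"x": -0.001, "y": 0, "z": 0.072, "wx": 0, "wy": 0, "wz": 0, "gripper": 0.2}

```text
clock: 14.7
position: [0.5738, 0.3806, 0.066]
tool_rot: [-0.374, -3.118, 0.001]
wrist_force: [0.8, 0.4, 0.1]
grip_width: 0.373
grip_force: 59.9
```

Emit:
play_rows:
  motion:
    - {"x": 0, "y": 0, "z": 0, "wx": 0, "wy": 0, "wz": 0, "gripper": 0.2}
    - {"x": 0, "y": 0, "z": 0, "wx": 0, "wy": 0, "wz": 0, "gripper": 0.5}
    - {"x": 0, "y": 0, "z": 0, "wx": 0, "wy": 0, "wz": 0, "gripper": 0.7}
    - {"x": 0, "y": 0, "z": 0, "wx": 0, "wy": 0, "wz": 0, "gripper": 0.7}
    - {"x": 0, "y": 0, "z": 0, "wx": 0, "wy": 0, "wz": 0, "gripper": 0.7}

```text
clock: 15.32
position: [0.5742, 0.3807, 0.0673]
tool_rot: [0.374, 3.119, -0.0]
wrist_force: [0.4, -0.4, -0.3]
grip_width: 0.701
grip_force: 0.0
```

Emit:
play_rows:
  motion:
    - {"x": 0, "y": 0, "z": -0.03, "wx": 0, "wy": 0, "wz": 0, "gripper": 0.7}
    - {"x": 0, "y": 0, "z": -0.07, "wx": 0, "wy": 0, "wz": 0, "gripper": 0.7}
    - {"x": 0, "y": 0, "z": -0.1, "wx": 0, "wy": 0, "wz": 0, "gripper": 0.7}
    - {"x": 0, "y": -0.04, "z": -0.1, "wx": 0, "wy": 0, "wz": 0, "gripper": 0.7}
    - {"x": 0, "y": -0.08, "z": -0.1, "wx": 0, "wy": 0, "wz": 0, "gripper": 0.7}

```text
clock: 15.95
position: [0.5549, 0.3023, 0.1673]
tool_rot: [0.373, 3.119, 0.0]
wrist_force: [0.9, -0.9, -0.2]
grip_width: 0.701
grip_force: 0.0
```

Emit:
play_rows:
  motion:
    - {"x": 0, "y": -0.04, "z": 0, "wx": 0, "wy": 0, "wz": 0, "gripper": 0.7}
    - {"x": 0, "y": -0.08, "z": 0, "wx": 0, "wy": 0, "wz": 0, "gripper": 0.7}
    - {"x": 0, "y": -0.12, "z": 0, "wx": 0, "wy": 0, "wz": 0, "gripper": 0.7}
    - {"x": 0, "y": -0.14, "z": 0, "wx": 0, "wy": 0, "wz": 0, "gripper": 0.7}
    - {"x": 0, "y": -0.14, "z": 0, "wx": 0, "wy": 0, "wz": 0, "gripper": 0.7}

```text
clock: 16.58
position: [0.5222, 0.1663, 0.1675]
tool_rot: [0.376, 3.118, 0.0]
wrist_force: [-0.5, 0.6, 0.3]
grip_width: 0.696
grip_force: 0.0
```

Run:
```python
from h import *
T=vision.capture("top");S=vision.capture("scene")
for im,crop in((T,(195,150,275,230)),(S,(215,130,295,210))):
    s=5;l,t,r,b=crop;p=cv2.resize(im["pixels"][t:b,l:r,::-1].copy(),None,fx=s,fy=s,interpolation=cv2.INTER_CUBIC)
    for rr,z in((.017,.08),(.03,.064),(.05,.048)): cv2.polylines(p,[np.int32((proj(im,circ(.5745,.381,rr,z))+.5-[l,t])*s)],True,(0,0,255),1)
    o=p if im is T else np.hstack([o,p])
cv2.imwrite("pics/f1.png",o)
```

```text
(no output)
```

View pics/f1.png

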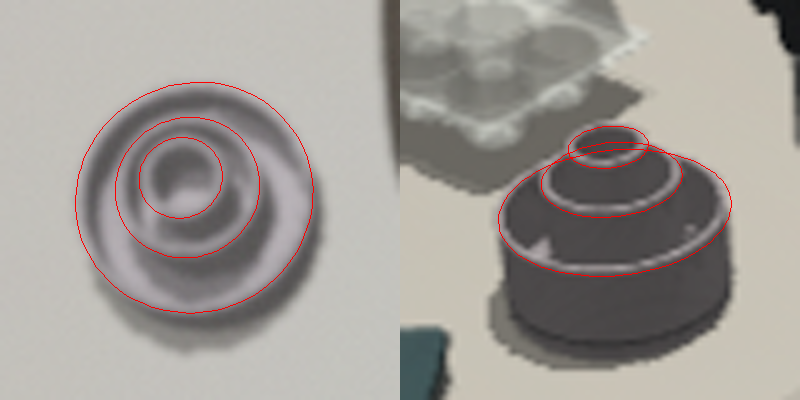

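All three rims match the predicted nested circles (small rim 80 mm, medium 64 mm, large 48 mm), upright and centred, so I hand the job in.

```bash
python3 -c "
from workcell import finish_job
print(finish_job())"
```

```text
the job is handed in; nothing more can be done
None
```

The three pots are nested upright in the large pot where it stood, the portion cup was left alone, and the job was handed in at about 17 s; no verdict was returned, but the last pictures show all three rims at their nested heights.

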